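# Close a grinding cup and seat its keyed stub in the mill's drive hub, held pressed down

### The arm

A 7-joint arm with a two-finger parallel gripper is mounted at the origin on the work surface. World frame = base frame: x ahead of the robot, y to its left, z up, the work surface at z = 0. Lengths are in m, angles in rad, forces in N, time in s.
With the tool pointing down it reaches from about 0.35 to 0.9 m from the base axis. Payload 8.1 kg.
Tool frame: the origin (TCP) lies between the finger pads, 19 mm behind the fingertips; this is the grasp point; z points along the fingers, y is the line along which they close (so a half turn about z gives the same grasp; the last joint's range is limited). The gripper opens to 92 mm and grips with 3 to 60 N. Pads are 19 mm wide; open, the fingers measure 130 mm over their backs; the gripper's body (75 mm by 190 mm) begins 47 mm behind the grasp point.
Start: joints at [-1.406, 0.434, 0.025, 1.573, -0.012, 1.134, -0.075], TCP at [0.165, 0.603, 0.246] pointing down, gripper open.
Joint ranges: [-2.62, 2.62], [-0.44, 2.09], [-1.27, 1.32], [0.08, 2.57], [-1.32, 4.46], [0.12, 2], [-2.74, 2.74]. Speed limits (rad/s): [2.22, 2.22, 3.01, 3.01, 3.14, 3.14, 3.14].

### API

Orientations are given as a rotation vector (axis times angle).
In Python, from cell import arm gives the robot as it stands. The module is installed in compiled form; this text tells all that it offers.
- The arm moves only by the shell command python3 -m creep 'ROWS' [OPENING] [FORCE]. ROWS is JSON, a list of rows, each a list of 6 numbers: the shift along the tool's x, y, z scaled (see below), then the turn, a rotation vector about the tool's x, y, z scaled (see below). A call has 1 to 20 rows; each row shifts and turns the commanded pose from where the row before left it, along the tool's axes as they then stand; what a row does not reach is not made up. The controller multiplies each number of a shift by 0.4 m and each number of a turn by 120 degrees. A row lasts 1/12 s, in which the tool goes at most 41.7 mm and 7.16 degrees, less where a joint would pass 70% of its speed; a pose out of reach is approached as far as the arm can. A call with a number of a shift or a turn outside -1 to 1 is refused whole. A call with a gripper value outside its range is refused whole. OPENING is the closure, from -1 (fully open) to 1 (shut), set as the call begins (- or left out, the last holds). The fingers move at their own pace and stop on an object; FORCE is the grip in N (left out, the last holds). Time passes only in rows, so rows that do not move let the fingers close. It gives the time, the measured TCP pose, the force, the opening and the grip force at its end, in the units of the state.
- arm.observe(): the state, without advancing time (a new reading comes with each control period).
- arm.get_image(name): name is "side" or "top"; returns a dict with "frame" (400x640x3 uint8, red, green, blue), "intrinsics" (3x3 intrinsics, pixels), "rvec" (rotation vector, rad) and "tvec" (3), from world to camera coordinates, as OpenCV has them. Camera axes: x right, y down, z forward; pixel columns grow to the right and rows downward; lengths in m; the calibration is good to about 2 mm. A picture is of the moment at which its call begins. There is no depth.
- arm.sign_off(): hands the job in; it is judged then, once.
The state is a dict: "clock": time; "joints": joint angles; "dq": joint speeds; "joint_efforts": joint torques, N m; "position": TCP position; "ee_rot": TCP orientation; "force": force on the tool from outside, world axes, zero at the start; "ft_torque": the same for the moment, N m; "width": opening from 0.0 (shut) to 1.0 (fully open); "gripper_force": force on a finger pad.
Only numpy, scipy, OpenCV 4.12 (cv2) and the standard library are available. Lean on these libraries where they do the work, as an engineer would, in place of code of your own. Each camera call takes 0.05 s, during which the arm holds its last target. There are 200 camera calls.

### The job

While the cup with the orange lid stands in the rack, press its lid shut until it snaps under the clip. Then lift that cup by its two side grip pads, push its keyed stub into the mill's drive hub, turning it until the key slips into the keyway and the cup sits flush on the hub, and keep pushing until the hub's spring is pressed fully down. The mill only runs while the cup is held down, so finish still gripping the cup and holding it pressed down; leave everything else where it stands.

Things in the scene. Friction and masses are not known exactly. Their poses are not given: they have to be found in the camera images.
- cup: The cup to mill: round, light grey, orange lid, black clip; 53 mm across, 60 mm tall to the rim, 0.15 to 0.23 kg, loose, upright in one of the rack's two wells. Origin: centre of its flat bottom (the stub is below it); z up. Lid hinge at the back (own +x), clip at the front (own -x). With the lid shut it is 67 mm tall above the bottom (a thin ring on the lid reaches 68 mm).
- cup_grip (a point): Where to grip the cup: on its axis, 38 mm above its flat bottom, axes as the cup's. The flat black rubber grip pads face own +y and -y: 24 mm wide, from 18 to 54 mm above the bottom, 54 mm over their outer faces, so the fingers close along own y.
- cup_tip (a point): Lowest point of the steel stub under the cup, 20 mm below its flat bottom, axes as the cup's. The stub: a cone-shaped pilot nose (lowest 8 mm, from 11 mm wide at the tip to 20 mm), above it 12 mm of shaft, 20 mm in diameter, with one key 5 mm wide that stands 3.5 mm proud of the shaft at own -x, directly below the clip.
- cup_lid (a joint): Angle of the orange lid, rad: 0 shut, 1.57 upright, at most 1.9 (leaning back). Starts open, 1.3 to 1.8. A slightly stiff hinge: the lid stays where it is left (about 0.4 N at its front edge moves it). At about 0.1 its front edge meets the clip; about 7 N pressed down near the front pushes it past the clip, and it then stays shut (under 0.03).
- cup_lid_hinge (a point): Point on the lid's hinge axis: 28 mm behind the cup's centre (cup's +x), 61 mm above its bottom. The axis runs along the cup's y. The point turns with the lid; at lid angle 0 its axes are the cup's. The lid: a disc 54 mm across, 6 mm thick, underside level with the hinge axis, with a small tab at the front that reaches 63 mm from the hinge.
- cup_lid_top (a point): The place to press: on the lid's upper face, 50 mm from the hinge towards the front edge; with the lid shut it is 67 mm above the cup's bottom.
- rack: White block with blue ends, 90 (x) by 210 (y) by 30 mm, fixed, with two round wells 30 mm wide and 25 mm deep, 55 mm either side of its centre along own y. A cup's flat bottom rests on its top face and the stub hangs in the well with 1.5 mm of play round the key, free to turn. Origin: centre of the underside.
- cup2: A second cup of the same make, with blue lid already shut, in the rack's other well. Not to be moved.
- mill: The mill: a white box housing 165 (x) by 125 (y) mm, 96 mm tall, control panel on its -x side, fixed. On top a grey deck at 100 mm and, 20 mm from its centre towards its +x, a black guard collar 62 mm across, up to 123 mm, round the drive hub. Origin: centre of the underside.
- hub_top (a point): Centre of the drive hub's top face (steel ring, brass bore, 48 mm across), 132 mm above the table when up; z up; turns and sinks with the hub. Bore 21.6 mm, 30 mm deep; keyway 6.5 mm wide, 4.7 mm deep at own -x, by the yellow bar. The key enters when cup x and hub x point the same way within 0.06 rad; the cup's bottom then rests flat on this face.
- hub (a joint): Angle of the drive hub about the vertical relative to the mill, rad, anticlockwise from above positive; starts between -0.5 and 0.5. The stopped gear motor holds it: it takes about 0.4 N m to turn.
- hub_press (a joint): How far the hub is pressed down against its spring, in m: 0 up, 0.006 fully down. The spring starts to give at about 4 N and is fully down at about 13 N (the weights of hub and cup included, about 1.8 N of it the cup's own).
- bottle_amber: Amber glass bottle, 48 mm wide, 95 mm tall, bystander.
- bottle_white: White plastic bottle, 52 mm wide, 110 mm tall, bystander.
- vial: Small white jar with red cap, 30 mm wide, 55 mm tall, bystander.
- microplate: White 96-well plate, 128 by 86 by 14 mm, bystander.
- tipbox: Blue pipette tip box full of tips, 86 by 124 by 67 mm, bystander.
- trough: White reagent trough, 62 by 142 by 36 mm, bystander.
- timer: Grey bench timer, 75 by 65 by 14 mm, bystander.
Not all that is in view belongs to the job. What is shaped like the cup but pink, red or turquoise is not meant.

How it is judged:
By the outcome, as a careful person would: the job done as asked, in the order asked, and still so for the second after the job is handed in, while the arm keeps its last pose, push and grip.
It also fails if it takes over 51 s, if anything falls off the work surface, if the arm or the gripper's body presses on something with over 40 N, if the wrist force passes 120 N, or if a joint passes its speed limit or range.

## Working session

There is one attempt and no reset: what is moved stays moved. The work goes in short steps, Python scripts to look and compute and a shell command to move; the robot and the scene stay as the last step left them, time stands still between calls to the robot, and variables do not carry over. Pictures are saved under pics/ and viewed, at most 10 in all, crops included, and the job is handed in when it is done.

```bash
mkdir -p pics; cat > h.py <<'E'
import numpy as np,cv2
from cell import arm
def get(n):
    d=arm.get_image(n); R=cv2.Rodrigues(np.array(d["rvec"],float))[0]; return d["frame"],np.array(d["intrinsics"]),R,np.array(d["tvec"],float).ravel()
def ray(c,u,v):
    _,K,R,t=c; d=R.T@np.linalg.solve(K,[u,v,1.]); return -R.T@t,d
def onz(c,u,v,z):
    o,d=ray(c,u,v); return o+d*(z-o[2])/d[2]
def proj(c,p):
    _,K,R,t=c; q=K@(R@np.array(p,float)+t); return q[:2]/q[2]
def two(c1,p1,c2,p2):
    o1,d1=ray(c1,*p1);o2,d2=ray(c2,*p2);A=np.c_[d1,-d2];s=np.linalg.lstsq(A,o2-o1,rcond=None)[0]
    a=o1+d1*s[0];b=o2+d2*s[1];return (a+b)/2,np.linalg.norm(a-b)
E
python3 - <<'E'
from h import *
for n in("top","side"):
    c=get(n); cv2.imwrite(f"pics/{n}0.png",c[0][:,:,::-1]); print(n,-c[2].T@c[3],c[1][0],c[2][2])
s=arm.observe();print(s)
E
```

```text
top [ 0.29834248 -0.00154084  1.30472508] [384.81569144   0.         314.77228736] [ 0.21486101 -0.00376348 -0.97663739]
side [0.14946971 0.91297561 0.97058089] [500.0156478    0.         311.08036678] [ 0.31824275 -0.68270125 -0.65775418]
{'clock': 0.1, 'joints': array([-1.40559654,  0.43514228,  0.02500353,  1.57398158, -0.01159015,
        1.13395222, -0.07510187]), 'dq': array([ 0.00030453, -0.00157174, -0.00016483, -0.00247616,  0.00064023,
        0.00253685, -0.0015412 ]), 'joint_efforts': array([ 2.79670145e-03, -6.69126391e+01,  9.87731181e-01, -3.15143359e+01,
       -6.05645799e-02,  3.74694157e-02,  1.19345421e-05]), 'position': array([0.16534119, 0.60231591, 0.2448401 ]), 'ee_rot': array([-4.19544644e-01, -3.11341670e+00,  2.10198188e-03]), 'force': array([ 1.14040287, -0.09849054,  0.06975402]), 'ft_torque': array([ 0.0250441 , -0.02846669, -0.03352096]), 'gripper_force': 0.0, 'width': 0.999455823340258}
```

View pics/top0.png

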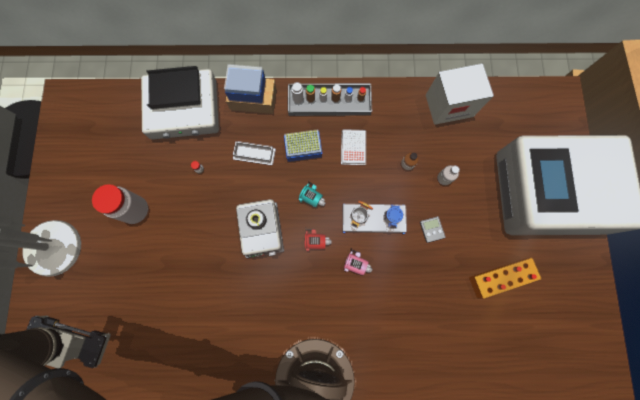

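View pics/side0.png

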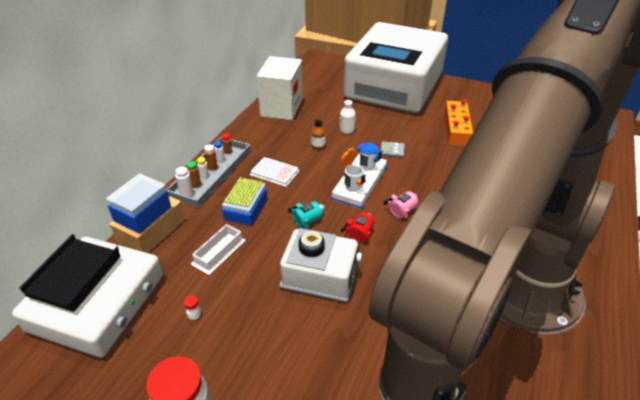

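Candidates in the top view: the orange-lid cup in the rack at (360,214), cup2 with the blue lid at (395,215), turquoise at (311,195), red at (317,240) and pink at (357,263). I choose (360,214), which is (353,178) in the side view. Next I check it, and the hub at (257,218), in one close crop.

```bash
python3 - <<'E'
from h import *
t=get("top")[0];s=get("side")[0]
r=lambda im,x,y,w,h:cv2.resize(im[y:y+h,x:x+w],(400,300),interpolation=cv2.INTER_CUBIC)
m=np.vstack([np.hstack([r(t,336,192,80,60),r(t,226,188,80,60)]),np.hstack([r(s,325,138,80,60),r(s,276,220,80,60)])])
cv2.imwrite("pics/crop1.png",m[:,:,::-1])
E
```

```text
(no output)
```

View pics/crop1.png

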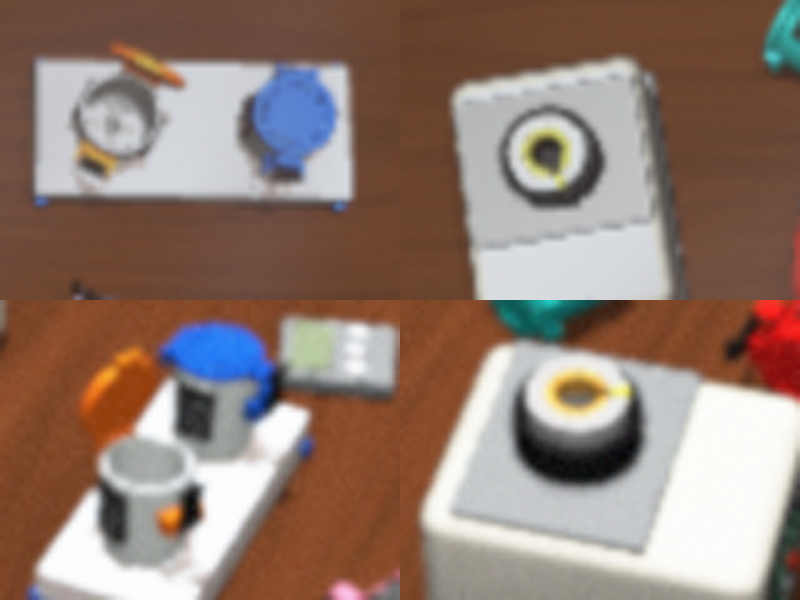

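The crop confirms the choice: the orange lid stands open at the back (top 365,205) with the black clip and orange front at about (355,224). The blue-lid cup is its neighbour. The hub ring is at top (255,218), with its yellow bar at about (258,225). Now I measure these with masks.

```bash
cat > m.py <<'E'
from h import *
def cc(c,lo,hi,box,mn=4):
    x,y,w,h=box; k=5
    im=cv2.resize(c[0][y:y+h,x:x+w],None,fx=k,fy=k,interpolation=cv2.INTER_CUBIC)
    m=cv2.inRange(cv2.cvtColor(im,cv2.COLOR_RGB2HSV),lo,hi)
    n,l,s,ce=cv2.connectedComponentsWithStats(m)
    out=[]
    for i in range(1,n):
        if s[i,4]>mn*25:
            ys,xs=np.where(l==i); p=np.c_[xs,ys].astype(np.float32)
            out.append((s[i,4]/25,(ce[i]+.5)/k-.5+[x,y],(p+.5)/k-.5+[x,y]))
    return sorted(out,key=lambda o:-o[0])
E
python3 - <<'E'
from m import *
np.set_printoptions(precision=4,suppress=True)
T=get("top");S=get("side")
for nm,c,bx in(("T",T,(336,192,50,60)),("S",S,(325,140,55,60))):
    for a,ce,p in cc(c,(8,150,120),(20,255,255),bx):
        pc=cv2.PCACompute2(p,None); print(nm,"orange",a,ce,"axis",pc[1][0],np.sqrt(pc[2].ravel()))
for nm,c,bx in(("T",T,(336,192,80,60)),("S",S,(325,140,80,60))):
    for a,ce,p in cc(c,(0,0,150),(180,50,255),bx,30)[:2]:
        r=cv2.minAreaRect(p);b=cv2.boxPoints(r)
        q=np.array([onz(c,*x,.03)[:2] for x in b]); print(nm,"rack",a,q.mean(0),q.tolist(),np.linalg.norm(q[1]-q[0]),np.linalg.norm(q[2]-q[1]))
for nm,c,bx in(("T",T,(236,198,40,40)),("S",S,(295,225,40,35))):
    for a,ce,p in cc(c,(15,90,70),(38,255,255),bx): print(nm,"yellow",a,ce,onz(c,*ce,.132), "box",p.min(0),p.max(0))
    for a,ce,p in cc(c,(0,0,165),(180,70,255),bx,15):
        h=cv2.convexHull(p); e=cv2.fitEllipse(h); print(nm,"white",a,ce,e,onz(c,*e[0],.132))
E
```

```text
T orange 12.44 [361.1672 202.1222] axis [0.9359 0.3521] [1.7604 0.5702]
T orange 6.56 [368.5073 206.3073] axis [0.8247 0.5655] [1.5445 0.3607]
T orange 4.04 [355.0911 222.602 ] axis [0.8787 0.4774] [1.6282 0.2578]
S orange 1196.12 [339.1879 159.2659] axis [-0.5466  0.8374] [16.0468  8.344 ]
S orange 116.48 [375.5644 192.8955] axis [-0.3427  0.9395] [4.7481 2.2729]
S orange 17.92 [358.7433 181.5799] axis [-0.4938  0.8696] [1.4044 1.0603]Traceback (most recent call last):
  File "<stdin>", line 9, in <module>
cv2.error: OpenCV(4.12.0) /io/opencv/modules/imgproc/src/convhull.cpp:143: error: (-215:Assertion failed) total >= 0 && (depth == CV_32F || depth == CV_32S) in function 'convexHull'
```

```bash
sed -i 's/(p+.5)\/k-.5+\[x,y\])/((p+.5)\/k-.5+[x,y]).astype(np.float32))/' m.py
python3 - <<'E'
from m import *
np.set_printoptions(precision=4,suppress=True)
T=get("top");S=get("side")
print("Tlidpix",T[0][202,361],T[0][204,364],"S",S[0][156,347],S[0][150,340],"wood",S[0][150,330],"blue lid",T[0][215,395])
for nm,c,bx in(("T",T,(352,196,24,16)),("S",S,(325,140,55,60))):
    lo=(5,120,100) if nm=="T" else (8,200,170)
    for a,ce,p in cc(c,lo,(25,255,255),bx,3):
        pc=cv2.PCACompute2(p,None); print(nm,"orange",a,ce,"axis",pc[1][0],np.sqrt(pc[2].ravel()),p.min(0),p.max(0))
for nm,c,bx in(("T",T,(336,192,80,60)),):
    for a,ce,p in cc(c,(0,0,150),(180,50,255),bx,30)[:2]:
        r=cv2.minAreaRect(p);b=cv2.boxPoints(r)
        q=np.array([onz(c,*x,.03)[:2] for x in b]); print(nm,"rack",a,q.mean(0),q.tolist(),np.linalg.norm(q[1]-q[0]),np.linalg.norm(q[2]-q[1]))
for nm,c,bx in(("T",T,(236,198,40,40)),("S",S,(295,225,40,35))):
    for a,ce,p in cc(c,(15,90,70),(38,255,255),bx): print(nm,"yellow",a,ce,onz(c,*ce,.132), "box",p.min(0),p.max(0))
    for a,ce,p in cc(c,(0,0,165),(180,90,255),bx,15):
        h=cv2.convexHull(p); e=cv2.fitEllipse(h); print(nm,"white",a,ce,e,onz(c,*e[0],.132))
r=lambda c,x,y,w,h:cv2.resize(c[0][y:y+h,x:x+w],(400,400),interpolation=cv2.INTER_CUBIC)
cv2.imwrite("pics/crop2.png",np.hstack([r(T,340,195,36,36),r(S,297,228,36,36)])[:,:,::-1])
E
```

```text
Tlidpix [187 112  62] [182 150  78] S [150  60   9] [129  72  44] wood [136  73  39] blue lid [ 90 131 209]
T orange 54.28 [363.9368 203.7801] axis [0.865  0.5018] [3.983  1.1289] [357.  199.6] [371.6 208.4]
S orange 56.64 [346.679  153.0178] axis [ 0.7392 -0.6735] [4.8211 1.1987] [340.8 147.4] [354.6 160.2]
S orange 7.52 [358.766  181.5766] axis [ 0.7718 -0.6359] [1.0168 0.6138] [357.2 180. ] [360.4 183.2]
S orange 3.48 [347.8368 163.9954] axis [ 0.8744 -0.4852] [1.593 0.203] [345.2 162.4] [350.4 165.8]
T rack 1155.12 [ 0.5113 -0.2063] [[0.467619143085248, -0.09791283172873387], [0.5602894999765405, -0.10166766611572757], [0.5549165116183955, -0.3162290141282253], [0.46235270830296715, -0.30919145047368385]] 0.09274639522716387 0.2146286119436011
T yellow 30.48 [254.5136 217.2871] [0.4975 0.1804 0.132 ] box [250.6 213.8] [259. 222.]
T white 908.16 [257.1957 219.9326] ((256.7486267089844, 220.0880889892578), (43.050941467285156, 55.08617401123047), 174.31785583496094) [0.4887 0.1733 0.132 ]
T white 116.8 [254.8453 218.0106] ((254.85682678222656, 218.05848693847656), (14.581247329711914, 15.403010368347168), 53.873138427734375) [0.4951 0.1793 0.132 ]
S yellow 77.72 [311.7361 237.7992] [0.4906 0.1795 0.132 ] box [305. 234.] [322.  242.2]
S white 714.44 [315.2025 244.0052] ((302.22637939453125, 244.42623901367188), (31.330772399902344, 106.50801086425781), 94.85430145263672) [0.5016 0.2076 0.132 ]
```

View pics/crop2.png

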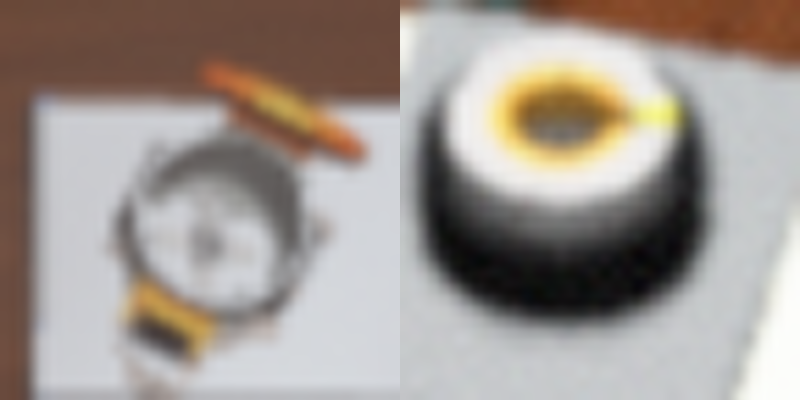

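```bash
python3 - <<'E'
from m import *
np.set_printoptions(precision=4,suppress=True)
T=get("top");S=get("side")
L,e=two(T,(363.94,203.78),S,(346.68,153.02));print("lid",L,e)
for z in(.09,.12):
  a=onz(T,363.94-3*.865,203.78-3*.5018,z)-onz(T,363.94+3*.865,203.78+3*.5018,z);print("lid y ax yaw",np.arctan2(-a[0],a[1]))
a=onz(T,355.09-.8787,222.6-.4774,.08)-onz(T,355.09+.8787,222.6+.4774,.08);print("clip yaw",np.arctan2(-a[0],a[1]))
C=onz(T,358.5,215.4,.09);print("rim T",C)
f,_=two(T,(355.09,222.6),S,(358.77,181.58));print("clip",f,_)
for n,c,bx in(("T",T,(340,195,36,36)),("S",S,(330,160,40,40))):
    print(n,[(round(a,1),ce,onz(c,*ce,.09)) for a,ce,p in cc(c,(0,0,0),(180,255,60),bx,3)])
print("hub T",onz(T,254.86,218.06,.132),"S",onz(S,311.26,238.4,.132),"bar S",onz(S,319.6,237.85,.132),onz(S,321.7,237.67,.132))
for n,c,bx in(("T",T,(240,205,30,30)),("S",S,(297,228,36,25))):
    for a,ce,p in cc(c,(27,110,120),(36,255,255),bx,1): print(n,"ybar",a,ce,onz(c,*ce,.132))
for n,c,bx in(("S",S,(299,225,29,22)),):
    for a,ce,p in cc(c,(0,0,200),(180,60,255),bx,15): e=cv2.fitEllipse(cv2.convexHull(p));print(a,e,onz(c,*e[0],.132))
E
```

```text
lid [ 0.5372 -0.1585  0.1346] 0.0006945696841096164
lid y ax yaw -0.5495912471235541
lid y ax yaw -0.5495912471235552
clip yaw -0.5149378744850007
rim T [ 0.5081 -0.1457  0.09  ]
clip [ 0.489  -0.137   0.0631] 4.4536518865611956e-05
T []
S [(np.float64(29.0), array([347.3208, 180.3961]), array([ 0.5096, -0.0978,  0.09  ])), (np.float64(24.2), array([363.561 , 161.8598]), array([ 0.4979, -0.1956,  0.09  ])), (np.float64(15.3), array([362.6152, 179.0513]), array([ 0.4731, -0.1207,  0.09  ]))]
hub T [0.4951 0.1792 0.132 ] S [0.4908 0.1817 0.132 ] bar S [0.4739 0.1721 0.132 ] [0.4697 0.1696 0.132 ]
T ybar 7.44 [253.7806 215.943 ] [0.5017 0.1827 0.132 ]
S ybar 2.4 [320.69 237.9 ] [0.4715 0.1712 0.132 ]
163.48 ((309.42510986328125, 236.6447296142578), (16.36043930053711, 24.10377311706543), 109.79576873779297) [0.497  0.1783 0.132 ]
25.64 ((326.0997619628906, 239.9127655029297), (7.7546257972717285, 13.2534761428833), 170.40057373046875) [0.4575 0.172  0.132 ]
```

Measured, with heights assumed from the sizes given:
- Rack: 92×214 mm against the stated 90×210 mm.
- Cup: about (0.511,-0.149), yaw about -0.5.
- Hub: about (0.493,0.180), yaw about 0.45.

The plan is to close the fingers, pass behind the lid and sweep it over. A helper first works out the shift in the move units.

```bash
cat > go.py <<'E'
import sys,numpy as np
from scipy.spatial.transform import Rotation as Ro
from cell import arm
# target x y z yaw (cup-x yaw; tool x = -cup x). prints shift in tool axes AFTER turn and BEFORE turn
s=arm.observe();p=np.array(s["position"]);R=Ro.from_rotvec(s["ee_rot"])
x,y,z,w=map(float,sys.argv[1:5])
tx=np.array([-np.cos(w),-np.sin(w),0]);tz=np.array([0,0,-1.]);G=Ro.from_matrix(np.c_[tx,np.cross(tz,tx),tz])
np.set_printoptions(precision=4,suppress=True)
d=np.array([x,y,z])-p
print("before",R.inv().apply(d)/.4,"after",G.inv().apply(d)/.4,"turn",np.degrees((R.inv()*G).as_rotvec())/120,"dist",np.linalg.norm(d))
E
python3 go.py .576 -.185 .245 -.5; python3 go.py .576 -.185 .245 -.268
```

```text
before [-1.5111 -1.6273  0.0014] after [-1.8449 -1.2361  0.0012] turn [-0.      0.      0.1108] dist 0.8882755063270245
before [-1.5111 -1.6273  0.0014] after [-1.5113 -1.6271  0.0012] turn [-0.  0.  0.] dist 0.8882755063270245
```

```bash
python3 -m creep '[[0,0,0,0,0,0.055],[0,0,0,0,0,0.055],[-0.04,-0.025,0,0,0,0],[-0.08,-0.054,0,0,0,0],[-0.08,-0.054,0,0,0,0],[-0.08,-0.054,0,0,0,0],[-0.08,-0.054,0,0,0,0],[-0.08,-0.054,0,0,0,0],[-0.08,-0.054,0,0,0,0],[-0.08,-0.054,0,0,0,0],[-0.08,-0.054,0,0,0,0],[-0.08,-0.054,0,0,0,0],[-0.08,-0.054,0,0,0,0],[-0.08,-0.054,0,0,0,0],[-0.08,-0.054,0,0,0,0],[-0.08,-0.054,0,0,0,0],[-0.08,-0.054,0,0,0,0],[-0.08,-0.054,0,0,0,0],[-0.08,-0.054,0,0,0,0],[-0.08,-0.054,0,0,0,0]]' 1 20; python3 go.py .576 -.185 .245 -.5
```

```text
clock: 2.17
position: [0.4776, 0.002, 0.2459]
ee_rot: [0.774, 3.044, 0.001]
force: [0.6, 1.0, 0.0]
width: 0.004
gripper_force: 0.0
before [-0.4393 -0.2932  0.0023] after [-0.4399 -0.2923  0.0022] turn [0.0004 0.0003 0.001 ] dist 0.21125359262084634
```

```bash
python3 -m creep '[[-0.088,-0.058,0,0,0,0],[-0.088,-0.058,0,0,0,0],[-0.088,-0.058,0,0,0,0],[-0.088,-0.058,0,0,0,0],[-0.088,-0.06,0,0,0,0],[0,0,0.06,0,0,0],[0,0,0.07,0,0,0],[0,0,0.07,0,0,0],[0,0,0.065,0,0,0],[0,0,0,0,0,0],[0,0,0,0,0,0]]'; python3 go.py .511 -.149 .139 -.5
python3 - <<'E'
from h import *
T=get("top");S=get("side")
r=lambda c,x,y,w,h:cv2.resize(c[0][y:y+h,x:x+w],(400,400),interpolation=cv2.INTER_CUBIC)
cv2.imwrite("pics/crop3.png",np.hstack([r(T,325,160,70,70),r(S,310,120,80,80)])[:,:,::-1])
E
```

```text
clock: 3.08
position: [0.5738, -0.1802, 0.139]
ee_rot: [-0.774, -3.042, 0.0]
force: [0.1, 0.1, -0.0]
width: 0.005
gripper_force: 0.0
before [ 0.1751 -0.0065  0.0003] after [ 0.1751 -0.0068 -0.0001] turn [-0.0004 -0.0012  0.0008] dist 0.07010251247376541
```

View pics/crop3.png

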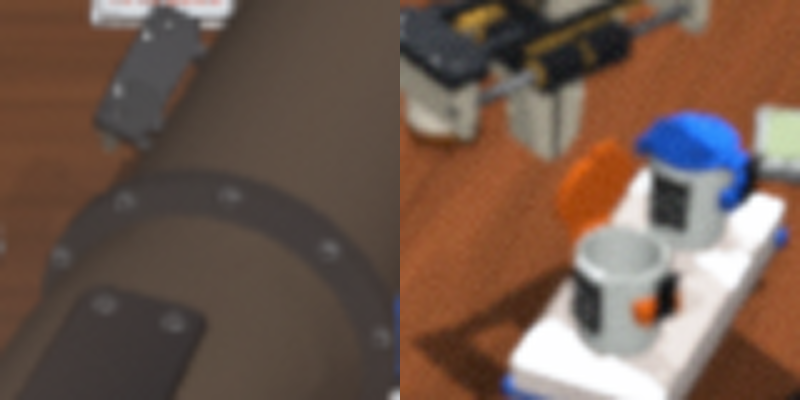

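The side crop shows the closed fingers standing clear behind the open lid (lid at crop (600,190), fingertip at (545,150)). Now I sweep it forward.

```bash
python3 -m creep '[[0.02,-0.003,0,0,0,0],[0.02,-0.003,0,0,0,0],[0.02,0,0,0,0,0],[0.02,0,0,0,0,0],[0.02,0,0,0,0,0],[0.02,0,0,0,0,0],[0.02,0,0,0,0,0],[0.02,0,0,0,0,0],[0.02,0,0,0,0,0],[0.02,0,0,0,0,0],[0.015,0,0,0,0,0],[0,0,0,0,0,0]]'; python3 go.py .511 -.149 .116 -.5
```

```text
clock: 4.18
position: [0.4964, -0.1406, 0.1394]
ee_rot: [-0.774, -3.043, -0.001]
force: [-0.5, -0.1, 0.2]
width: 0.005
gripper_force: 0.1
before [-0.0422 -0.0012  0.0583] after [-0.0421 -0.0011  0.0584] turn [ 0.0001 -0.0007  0.001 ] dist 0.028807489699273398
```

```bash
python3 -m creep '[[0,0,0.01,0,0,0],[0,0,0.01,0,0,0],[0,0,0.01,0,0,0],[0,0,0.01,0,0,0],[0,0,0.006,0,0,0],[0,0,0,0,0,0]]'; python3 -m creep '[[0,0,0.004,0,0,0],[0,0,0.004,0,0,0],[0,0,0,0,0,0],[0,0,0,0,0,0]]'
```

```text
clock: 4.68
position: [0.4975, -0.1415, 0.1203]
ee_rot: [-0.775, -3.043, 0.0]
force: [-0.3, 0.0, -0.9]
width: 0.004
gripper_force: 0.0
clock: 5.02
position: [0.4976, -0.1413, 0.1177]
ee_rot: [-0.774, -3.044, 0.0]
force: [0.4, -0.8, -0.4]
width: 0.006
gripper_force: 0.0
```

```bash
python3 -m creep '[[0,0,0.003,0,0,0],[0,0,0,0,0,0],[0,0,0,0,0,0]]'; python3 -m creep '[[0,0,0.003,0,0,0],[0,0,0,0,0,0],[0,0,0,0,0,0]]';python3 -m creep '[[0,0,0.003,0,0,0],[0,0,0,0,0,0],[0,0,0,0,0,0]]'
```

```text
clock: 5.27
position: [0.4978, -0.1413, 0.1167]
ee_rot: [-0.775, -3.045, -0.0]
force: [0.0, 0.5, 0.0]
width: 0.007
gripper_force: 0.0
clock: 5.52
position: [0.498, -0.1414, 0.1159]
ee_rot: [0.775, 3.044, 0.001]
force: [-1.9, 0.4, 5.2]
width: 0.001
gripper_force: 2.9
clock: 5.77
position: [0.4979, -0.1414, 0.1154]
ee_rot: [0.775, 3.044, 0.001]
force: [-4.1, 2.2, 15.9]
width: 0.004
gripper_force: 8.2
```

```bash
python3 -m creep '[[0,0,0.003,0,0,0],[0,0,0,0,0,0],[0,0,0,0,0,0]]'; python3 -m creep '[[0,0,-0.04,0,0,0],[0,0,-0.08,0,0,0],[0,0,-0.08,0,0,0],[0,0,-0.08,0,0,0],[-0.05,0,-0.04,0,0,0],[-0.08,0,0,0,0,0],[-0.08,0,0,0,0,0],[0,0,0,0,0,0]]'
python3 - <<'E'
from h import *
T=get("top");S=get("side")
r=lambda c,x,y,w,h:cv2.resize(c[0][y:y+h,x:x+w],(400,400),interpolation=cv2.INTER_CUBIC)
cv2.imwrite("pics/crop4.png",np.hstack([r(T,325,180,70,70),r(S,325,135,60,60)])[:,:,::-1])
E
```

```text
clock: 6.02
position: [0.498, -0.1414, 0.1149]
ee_rot: [0.775, 3.044, 0.002]
force: [-7.9, 3.5, 26.3]
width: 0.002
gripper_force: 13.6
clock: 6.68
position: [0.5757, -0.1836, 0.2413]
ee_rot: [0.773, 3.041, -0.003]
force: [-1.2, 0.4, 0.2]
width: 0.006
gripper_force: 0.0
```

View pics/crop4.png

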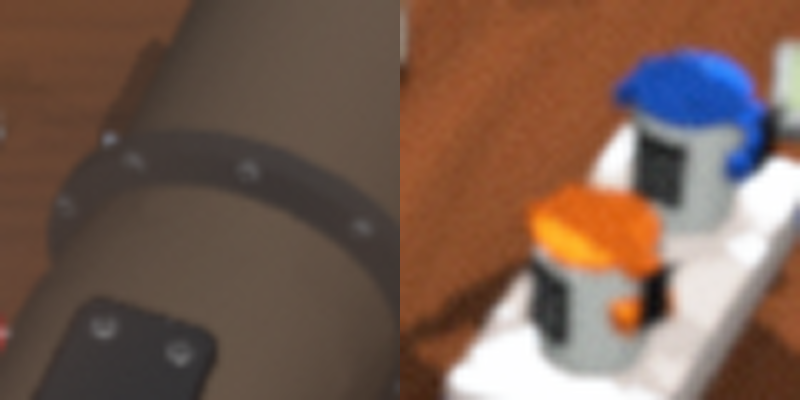

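The side crop shows the orange lid lying flat, its front edge at the black clip (655,280). I check its height by projection, and measure the cup again for the grasp.

```bash
python3 - <<'E'
from m import *
np.set_printoptions(precision=4,suppress=True)
S=get("side")
# blue lid reference
rk=np.array([.511,-.2063]);yv=np.array([.025,1.])
th=np.linspace(0,6.28,60)
def box(c,z,r=.027):
    q=np.array([proj(S,[c[0]+r*np.cos(a),c[1]+r*np.sin(a),z]) for a in th]);return q.min(0),q.max(0)
for nm,lo,hi,sg,bx in(("orange",(5,200,150),(25,255,255),1,(335,155,40,30)),("blue",(100,120,70),(130,255,255),-1,(350,138,40,35))):
    o=cc(S,lo,hi,bx,10)
    for a,ce,p in o[:2]:print(nm,a,ce,p.min(0),p.max(0),onz(S,*ce,.097))
    c=rk+sg*.055*yv; print("model centre",c,"top",box(c,.097),"bottom edge",box(c,.091))
for a,ce,p in cc(S,(0,0,0),(180,255,60),(335,165,45,35),3): print("black",a,ce,onz(S,*ce,.066),onz(S,*ce,.085))
E
```

```text
orange 174.88 [353.5526 168.7252] [343.4 162.2] [362.8 175.6] [ 0.5098 -0.1452  0.097 ]
model centre [ 0.5124 -0.1513] top (array([343.9438, 161.4955]), array([363.039 , 173.2373])) bottom edge (array([343.8651, 163.1553]), array([362.9071, 174.9121]))
blue 202.76 [369.7008 149.5916] [357.4 142.8] [379.6 161.2] [ 0.4992 -0.2505  0.097 ]
model centre [ 0.5096 -0.2613] top (array([358.5446, 141.565 ]), array([376.7158, 152.1631])) bottom edge (array([358.4313, 143.1953]), array([376.5543, 153.81  ]))
black 23.4 [347.3214 179.8701] [ 0.5203 -0.1275  0.066 ] [ 0.5125 -0.1057  0.085 ]
black 15.96 [362.619  179.2837] [ 0.4816 -0.1479  0.066 ] [ 0.4746 -0.1256  0.085 ]
```

The mask box (343–363, 162–176) matches the projection of a shut lid at 97 mm within 1 px, so it is snapped. Now I grasp at about (0.511,-0.149), yaw -0.46.

```bash
python3 go.py .511 -.149 .068 -.46
```

```text
before [0.1703 0.0001 0.4316] after [0.1707 0.0065 0.4313] turn [-0.0003 -0.0006 -0.0186] dist 0.18557042315829428
```

```bash
python3 -m creep '[[0,0,0,0,0,-0.0186],[0.055,0.002,0,0,0,0],[0.06,0.002,0,0,0,0],[0.055,0.002,0,0,0,0],[0,0,0.05,0,0,0],[0,0,0.07,0,0,0],[0,0,0.07,0,0,0],[0,0,0.07,0,0,0],[0,0,0.06,0,0,0],[0,0,0.06,0,0,0],[0,0,0.05,0,0,0],[0,0,0,0,0,0],[0,0,0,0,0,0]]' -1 20; python3 go.py .511 -.149 .068 -.46
```

```text
clock: 7.92
position: [0.5104, -0.1487, 0.069]
ee_rot: [-0.715, -3.057, -0.0]
force: [-0.4, -0.1, 0.3]
width: 0.897
gripper_force: 0.0
before [-0.0017  0.0001  0.0025] after [-0.0017  0.0001  0.0025] turn [-0.0002 -0.0011  0.0003] dist 0.0012076428896666538
```

```bash
python3 -m creep '[[0,0,0,0,0,0],[0,0,0,0,0,0],[0,0,0,0,0,0],[0,0,0,0,0,0],[0,0,0,0,0,0],[0,0,0,0,0,0],[0,0,0,0,0,0],[0,0,0,0,0,0]]' 1 12; python3 -c "
from cell import arm;s=arm.observe();print(s['ft_torque'])"
```

```text
clock: 8.58
position: [0.512, -0.1492, 0.0696]
ee_rot: [0.715, 3.059, 0.001]
force: [-0.6, 1.1, 7.2]
width: 0.596
gripper_force: 11.8
[0.20870601 0.19352426 0.02322044]
```

```bash
python3 -m creep '[[0,0,-0.005,0,0,0],[0,0,-0.005,0,0,0],[0,0,0,0,0,0],[0,0,0,0,0,0]]' 1 40;python3 -m creep '[[0,0,-0.02,0,0,0],[0,0,-0.03,0,0,0],[0,0,-0.05,0,0,0],[0,0,-0.07,0,0,0],[0,0,-0.07,0,0,0],[0,0,-0.07,0,0,0],[0,0,-0.07,0,0,0],[0,0,-0.04,0,0,0],[0,0,0,0,0,0],[0,0,0,0,0,0]]'
python3 - <<'E'
from h import *
s=arm.observe();print(s["ft_torque"],s["position"])
S=get("side");T=get("top");p=s["position"];u,v=proj(S,p).astype(int);print(u,v)
r=lambda c,x,y,w,h:cv2.resize(c[0][y:y+h,x:x+w],(400,400),interpolation=cv2.INTER_CUBIC)
cv2.imwrite("pics/crop5.png",np.hstack([r(S,u-40,v-40,80,80),r(T,236,198,40,40)])[:,:,::-1])
E
```

```text
clock: 8.92
position: [0.5116, -0.1492, 0.0731]
ee_rot: [-0.715, -3.059, 0.0]
force: [-0.2, 0.8, -2.5]
width: 0.588
gripper_force: 39.5
clock: 9.75
position: [0.5119, -0.1493, 0.2419]
ee_rot: [0.715, 3.057, 0.001]
force: [0.6, -0.4, -2.3]
width: 0.589
gripper_force: 39.5
[-0.00512264  0.01043945  0.02492314] [ 0.51193656 -0.14927996  0.24194779]
356 124
```

View pics/crop5.png

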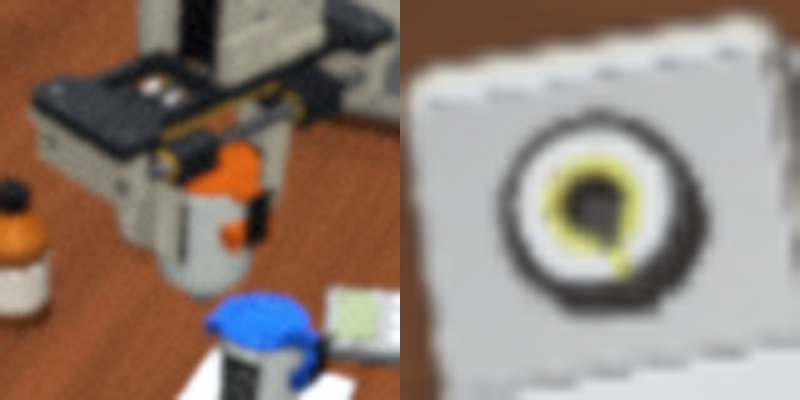

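The cup hangs straight in the grip with its lid shut (orange at crop (225,165), clip at (258,215)). The hub ring is at crop (596,203) and the bar end at (627,275). Next: the hub yaw and centre.

```bash
python3 - <<'E'
from m import *
np.set_printoptions(precision=4,suppress=True)
T=get("top");S=get("side")
def yaw(c,o,b):
    a=onz(c,*o,.132);e=onz(c,*b,.132);d=a-e;return a,np.arctan2(d[1],d[0]),np.linalg.norm(d[:2])
print("T",yaw(T,(255.1,217.8),(258.2,225.0)),"S",yaw(S,(311.26,238.4),(321.7,237.67)))
# intensity-weighted yellow
for n,c,bx in(("T",T,(246,209,18,19)),("S",S,(301,230,25,18))):
    x,y,w,h=bx;im=c[0][y:y+h,x:x+w].astype(float);w_=np.clip(im[...,:2].mean(2)-im[...,2]-25,0,None)
    yy,xx=np.mgrid[y:y+h,x:x+w];P=np.array([onz(c,a,b,.132)[:2] for a,b in zip(xx.ravel(),yy.ravel())]);wt=w_.ravel()
    m=(P*wt[:,None]).sum(0)/wt.sum();print(n,"yellow c",m)
    for cen in ([.4951,.1793],[.4908,.1817]):
        d=P-cen;r=np.hypot(*d.T);k=(r>.0165)&(r<.026);q=(d[k]*wt[k][:,None]).sum(0);print("  bar yaw",cen,np.arctan2(-q[1],-q[0]),wt[k].sum())
E
python3 -m creep '[[0,0,0,0,0,-0.053],[0,0,0,0,0,-0.053],[0,0,0,0,0,-0.053],[0,0,0,0,0,-0.053],[0,0,0,0,0,-0.053],[0,0,0,0,0,-0.053],[0,0,0,0,0,-0.053],[0,0,0,0,0,-0.053],[0,0,0,0,0,0]]'; python3 go.py .4935 .18 .215 .45
```

```text
T (array([0.4959, 0.1785, 0.132 ]), np.float64(0.4216523196562916), np.float64(0.02463704108111621)) S (array([0.4908, 0.1817, 0.132 ]), np.float64(0.5217536684957061), np.float64(0.024341909328320224))
T yellow c [0.4949 0.179 ]
  bar yaw [0.4951, 0.1793] 0.45329115637342 169.5
  bar yaw [0.4908, 0.1817] 2.4277565161435692 541.0
S yellow c [0.49   0.1767]
  bar yaw [0.4951, 0.1793] 0.195313325756878 717.0
  bar yaw [0.4908, 0.1817] 0.5227986774715224 442.0
clock: 10.7
position: [0.5111, -0.1493, 0.2401]
ee_rot: [0.675, -3.066, -0.001]
force: [-0.3, -0.1, -1.7]
width: 0.591
gripper_force: 39.5
before [-0.306   0.7655  0.0631] after [-0.3183  0.7604  0.0628] turn [ 0.0005 -0.0008 -0.0078] dist 0.33070890007041626
```

```bash
python3 -m creep '[[0,0,0,0,0,-0.017],[-0.02,0.045,0,0,0,0],[-0.037,0.09,0,0,0,0],[-0.037,0.09,0,0,0,0],[-0.037,0.09,0,0,0,0],[-0.037,0.09,0,0,0,0],[-0.037,0.09,0,0,0,0],[-0.037,0.09,0,0,0,0],[-0.037,0.09,0,0,0,0],[-0.037,0.08,0,0,0,0],[0,0,0.02,0,0,0],[0,0,0.03,0,0,0],[0,0,0,0,0,0]]'; python3 go.py .4935 .18 .2 .47
python3 - <<'E'
from h import *
S=get("side");T=get("top");u,v=proj(S,[.4935,.18,.15]).astype(int)
r=lambda c,x,y,w,h:cv2.resize(c[0][y:y+h,x:x+w],(400,400),interpolation=cv2.INTER_CUBIC)
cv2.imwrite("pics/crop6.png",np.hstack([r(S,u-30,v-35,60,60),r(T,226,188,60,60)])[:,:,::-1])
E
```

```text
clock: 11.78
position: [0.488, 0.1773, 0.2186]
ee_rot: [0.719, -3.054, 0.002]
force: [-0.6, -0.6, -1.8]
width: 0.592
gripper_force: 39.5
before [-0.0155 -0.0002  0.0464] after [-0.0153 -0.0003  0.0464] turn [-0.0001 -0.0021 -0.0036] dist 0.019562384745060037
```

View pics/crop6.png

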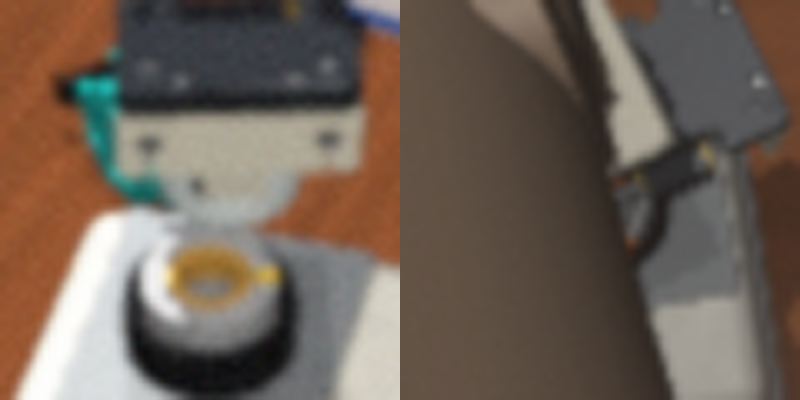

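The side view shows the cup above the hub (bore at crop (210,278), yellow bar at (268,274)). I correct the offset, then lower gently.

```bash
python3 -m creep '[[-0.0155,0,0.01,0,0,-0.0036],[0,0,0.02,0,0,0],[0,0,0.01,0,0,0],[0,0,0,0,0,0],[0,0,0,0,0,0]]'; for i in 1 2 3 4; do python3 -m creep '[[0,0,0.01,0,0,0],[0,0,0,0,0,0]]' | egrep 'pos|force: \['; done;  python3 go.py .4935 .18 .2 .47
```

```text
clock: 12.3
position: [0.4948, 0.1798, 0.2048]
ee_rot: [0.733, -3.054, 0.0]
force: [0.1, 0.4, -1.5]
width: 0.59
gripper_force: 39.5
position: [0.4948, 0.1801, 0.2007]
force: [-0.9, 0.2, -2.2]
position: [0.4947, 0.1801, 0.1966]
force: [-0.2, -0.3, -1.8]
position: [0.4947, 0.1801, 0.1925]
force: [-0.5, 0.5, -2.2]
position: [0.4947, 0.1801, 0.1885]
force: [-0.3, -0.3, -1.1]
before [ 0.0029  0.0012 -0.0288] after [ 0.0028  0.0012 -0.0288] turn [ 0.     -0.0004  0.001 ] dist 0.011581793606101303
```

```bash
for i in 1 2 3 4; do python3 -m creep '[[0,0,0.005,0,0,0],[0,0,0,0,0,0]]' | egrep 'pos|force: \['; done
```

```text
position: [0.4949, 0.1801, 0.1868]
force: [0.8, -0.0, -2.7]
position: [0.4949, 0.1801, 0.1849]
force: [-0.0, -0.6, -2.2]
position: [0.4949, 0.1802, 0.1829]
force: [0.5, 0.4, -2.8]
position: [0.4948, 0.1802, 0.1808]
force: [0.3, -0.6, -1.8]
```

```bash
for i in 1 2 3 4 5; do python3 -m creep '[[0,0,0.005,0,0,0],[0,0,0,0,0,0]]' | egrep 'pos|force: \['; done
```

```text
position: [0.4949, 0.1801, 0.1788]
force: [1.0, 0.5, -2.0]
position: [0.4949, 0.1801, 0.1768]
force: [-0.2, 0.1, -1.6]
position: [0.4949, 0.1801, 0.1748]
force: [-0.0, 0.2, -2.5]
position: [0.4949, 0.1801, 0.1728]
force: [-0.6, -0.6, -1.0]
position: [0.4951, 0.1802, 0.1711]
force: [-2.2, -0.5, 3.4]
```

Contact came at z 0.171, the flush height, with no earlier stop, so the key is in. Now I press the spring down.

```bash
for i in 1 2 3 4; do python3 -m creep '[[0,0,0.005,0,0,0],[0,0,0,0,0,0],[0,0,0,0,0,0]]' - 55| egrep 'pos|force: \['; done
```

```text
position: [0.4951, 0.1802, 0.1694]
force: [-2.4, -0.5, 6.5]
position: [0.4951, 0.1802, 0.1676]
force: [-3.4, -0.3, 8.8]
position: [0.4951, 0.1802, 0.1658]
force: [-4.2, -2.7, 11.2]
position: [0.4952, 0.1803, 0.1654]
force: [-9.6, -3.1, 29.5]
```

```bash
python3 -m creep '[[0,0,0,0,0,0],[0,0,0,0,0,0],[0,0,0,0,0,0],[0,0,0,0,0,0],[0,0,0,0,0,0],[0,0,0,0,0,0],[0,0,0,0,0,0],[0,0,0,0,0,0]]'
python3 - <<'E'
from h import *
S=get("side");print(proj(S,[.495,.18,.126]))
cv2.imwrite("pics/crop7.png",np.hstack([cv2.resize(S[0][200:280,271:351],(400,400),interpolation=cv2.INTER_CUBIC),cv2.resize(S[0][130:330,230:430],(400,400))])[:,:,::-1])
E
```

```text
clock: 16.13
position: [0.4952, 0.1803, 0.1655]
ee_rot: [-0.734, 3.053, 0.002]
force: [-10.2, -2.9, 29.6]
width: 0.586
gripper_force: 54.4
[309.9310281  239.16473771]
```

View pics/crop7.png

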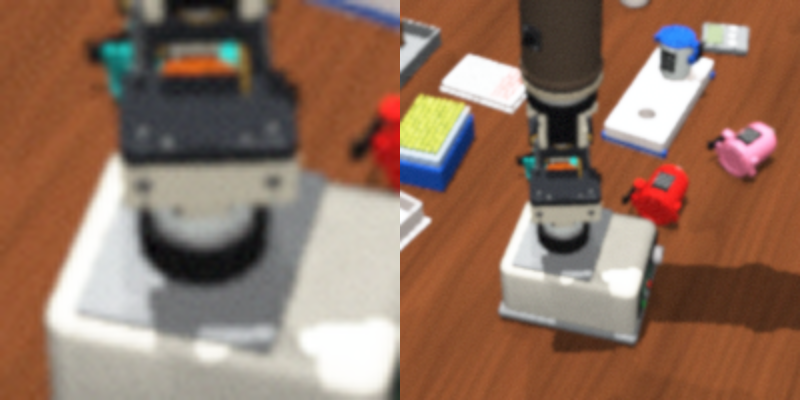

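The crop shows the cup seated low on the hub in the collar at crop (200,240), the lid still flat at (195,65), and cup2 and the rack where they were. Push and grip are steady, so I hand in.

```bash
python3 -c "
from cell import arm;print(arm.sign_off())"
```

```text
the job is handed in; nothing more can be done
None
```

I pressed the orange lid shut and seated the cup on the hub with its key in the keyway. I handed the job in at about 16 s, still gripping the cup and holding it pressed to the spring's stop with about 30 N; no verdict came back.

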